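# Seat a tube foot on the jig pin and hold it down

### The job

Take the top foot off the pile of cast tube feet and set it down on the jig's raised lead-in shelf, well back from the pin. Slide it along the shelf, keeping it low, until its hollow underside drops over the locating pin, then press it straight down until the sprung ring under it is fully home. Finish while still holding it pressed down, and leave the rest of the pile and the other things on the bench alone.

Things in the scene. Friction and masses are not known exactly. Their poses are not given: they have to be found in the camera images.
- foot_top: Top one of 3 equal cast aluminium tube feet, 0.2-0.4 kg. Disc 84 mm across, 20 mm thick; on it a central round spigot 30 mm across, 28 mm tall, to grip. Open socket in the underside, 36 mm across, 14 mm deep. Origin: centre of the underside, z up, 80 mm above the bench at the start. In the pile each socket sits 14 mm deep over the spigot below, 3 mm play all round: lift it straight up.
- foot_mid: The middle foot of the pile, of the same shape; origin at the centre of its underside, 46 mm above the bench. A 14 mm gap shows between it and the discs above and below. Stays in place.
- foot_low: The lowest foot of the pile, of the same shape; origin at the centre of its underside, on the 130 x 130 x 12 mm plywood board. Stays in place.
- jig: Steel jig fixed to the bench. Origin: centre of the underside of its 220 x 120 x 15 mm base; x: sliding direction, from shelf to pin; z up. The grey lead-in shelf is a block from x = -100 to +12 mm, 116 mm wide, top 47 mm above the bench; on its sides lips 5 mm high, 102 mm apart. The pin stands at x = +60 mm. A seated foot clears the shelf's end by 6 mm.
- shelf_mid (a point): Point on the top face of the lead-in shelf, 47 mm above the bench, on its middle line, 105 mm back from the pin's axis: a good place to set the foot down.
- pin_tip (a point): Centre of the flat top of the fixed locating pin (30 mm in diameter, top edge chamfered 3 mm), 46 mm above the bench, so 1 mm below the shelf top. The foot hides the pin when it is above it.
- press_ring (a joint): Travel (m) of the sprung aluminium ring round the pin (76 mm outside, 36 mm inside): 0 at rest, its top 40 mm above the bench; 0.006 fully down on its stop, top at 34 mm. A foot slid off the shelf drops 7 mm onto the ring, then goes 6 mm further when pressed. The spring takes 8 N to start, 13 N fully down; the foot's weight alone does not move it, and it rises when let go.
- carton: Bystander: open cardboard box of fittings, 110 x 130 x 70 mm, beyond the work. Origin: centre of its underside.
- spray_can: Bystander: spray can 52 mm in diameter, 140 mm tall, standing. Origin: centre of its underside.
- wrench: Bystander: wrench about 180 mm long lying flat on the bench.
- screw_tray: Bystander: open white plastic tray of small bolts, 80 x 100 x 45 mm. Origin: centre of its underside.

How it is judged:
By the outcome, as a careful person would: the job done as asked, in the order asked, and still so for the second after the job is handed in, while the arm keeps its last pose, push and grip.
It also fails if it takes over 48 s, if anything falls off the work surface, if the arm or the gripper's body presses on something with over 40 N, if the wrist force passes 120 N, or if a joint passes its speed limit or range.

### The arm

A 6-joint arm with a two-finger parallel gripper is mounted at the origin on the work surface. World frame = base frame: x ahead of the robot, y to its left, z up, the work surface at z = 0. Lengths are in m, angles in rad, forces in N, time in s.
With the tool pointing down it reaches from about 0.35 to 0.85 m from the base axis. Payload 8.1 kg.
Tool frame: the origin (TCP) lies on the centre line of the jaws, within the pads' length; the fingertips stand 17 mm ahead of it and the grasp point (between the pads) lies 2 mm behind it; z points along the fingers, y is the line along which they close (so a half turn about z gives the same grasp; the last joint's range is limited). The gripper opens to 93 mm and grips with 3 to 60 N. Pads are 15 mm wide; open, the fingers measure 128 mm over their backs; the gripper's body (75 mm by 188 mm) begins 65 mm behind the grasp point.
Start: joints at [-1.281, 0.13, 1.488, -0, 1.523, -0.085], TCP at [0.22, -0.558, 0.236] pointing down, gripper open.
Joint ranges: [-2.96, 2.96], [-0.89, 2.26], [0.02, 2.5], [-1.34, 4.48], [0, 2.73], [-2.66, 2.66]. Speed limits (rad/s): [2.39, 2.39, 2.79, 3.14, 3.14, 3.14].

### API

Orientations are given as a rotation vector (axis times angle).
In Python, from plant import status, eyes, robot gives the robot as it stands. The module is installed in compiled form; this text tells all that it offers.
- The arm moves only by the tool servo_tool, never from a script. Its argument "plan" is text: rows parted by semicolons, each of 4 numbers parted by spaces: the shift along the tool's x, y, z in m, then the turn about the tool's z in degrees. A call has 1 to 12 rows; each row is the pose to reach, as a shift and turn from the pose commanded when the call began, along the tool's axes at that moment; what a row does not reach only later rows make up. A row lasts 1/12 s, in which the tool goes at most 41.7 mm and 7.16 degrees, less where a joint would pass 70% of its speed; a pose out of reach is approached as far as the arm can. A call with a gripper value outside its range is refused whole. "grip" is the closure, from -1 (fully open) to 1 (shut), set as the call begins (left out, the last holds). The fingers move at their own pace and stop on an object; "grip_force" is the grip in N (left out, the last holds). Time passes only in rows, so rows that repeat a pose let the fingers close. It gives the time, the measured TCP pose, the force, the opening and the grip force at its end, in the units of the state.
- status.read_state(): the state, without advancing time (a new reading comes with each control period).
- eyes.read_camera(name): name is "scene" or "top" or "wrist"; returns a dict with "image" (420x560x3 uint8, blue, green, red), "fovy" (degrees; the focal length in pixels is half the picture's height over the tangent of half this angle, whatever the lens; pixels are square), "cx", "cy" (the principal point, pixels), "world_from_camera" (4x4, takes a point from camera to world coordinates); the wrist camera has in their place "hand_eye" (4x4, takes a point from camera to tool coordinates, whose origin is the TCP and whose axes are the flange's). Camera axes: x right, y down, z forward; pixel columns grow to the right and rows downward; lengths in m; the calibration is good to about 2 mm. A picture is of the moment at which its call begins: read the wrist's pose just before it. There is no depth.
- robot.close_job(): hands the job in; it is judged then, once.
The state is a dict: "t": time; "q": joint angles; "dq": joint speeds; "joint_torque": joint torques, N m; "tool_pos": TCP position; "orientation": TCP orientation; "force": force on the tool from outside, world axes, zero at the start; "wrist_torque": the same for the moment, N m; "opening": finger opening in m; "gripper_force": force on a finger pad.
Only numpy, scipy, OpenCV 4.12 (cv2) and the standard library are available. Lean on these libraries where they do the work, as an engineer would, in place of code of your own. Each camera call takes 0.05 s, during which the arm holds its last target. There are 200 camera calls.

## Working session

There is one attempt and no reset: what is moved stays moved. The work goes in short steps, Python scripts to look and compute and a tool call to move; the robot and the scene stay as the last step left them, time stands still between calls to the robot, and variables do not carry over. Pictures are saved under pics/ and viewed, at most 10 in all, crops included, and the job is handed in when it is done.

Besides the shell and the picture viewer there is one more tool, called after "Request:" by a JSON object that holds its "api" and its "payload". servo_tool: Moves the arm, as the interface text tells. Its arguments: {"type":"object","properties":{"plan":{"type":"string"},"grip":{"type":"number"},"grip_force":{"type":"number"}},"required":["plan"]}

```bash
mkdir -p pics; python3 - <<'E'
from plant import status, eyes
import cv2,numpy as np,pickle
s=status.read_state();print(s['t'],s['tool_pos'],s['orientation'],s['force'],s['opening'])
for n in ("scene","top"):
    c=eyes.read_camera(n);cv2.imwrite(f'pics/{n}0.png',c['image']);pickle.dump(c,open(f'{n}0.pkl','wb'))
    print(n,c['fovy'],c['cx'],c['cy'],np.round(c['world_from_camera'],3).tolist(), [k for k in c])
E
```

```text
0.0 [ 0.21950429 -0.55782533  0.23460554] [-3.08482679e+00 -5.84941209e-01  3.42876665e-04] [0.22348155 0.85207376 0.02366104] 0.09307839985465723
scene 49.71240913417399 282.42711999821415 211.19405219453083 [[0.028, 0.678, -0.734, 1.404], [1.0, -0.011, 0.028, -0.052], [0.011, -0.735, -0.678, 0.881], [0.0, 0.0, 0.0, 1.0]] ['image', 'fovy', 'cx', 'cy', 'world_from_camera']
top 50.093245129207304 271.89072702890934 208.91193150882827 [[0.07, -0.972, 0.225, 0.257], [-0.998, -0.069, 0.013, -0.015], [0.003, -0.226, -0.974, 1.461], [0.0, 0.0, 0.0, 1.0]] ['image', 'fovy', 'cx', 'cy', 'world_from_camera']
```

View pics/scene0.png

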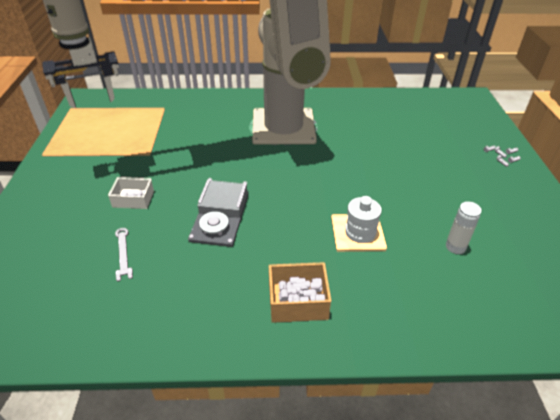

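View pics/top0.png

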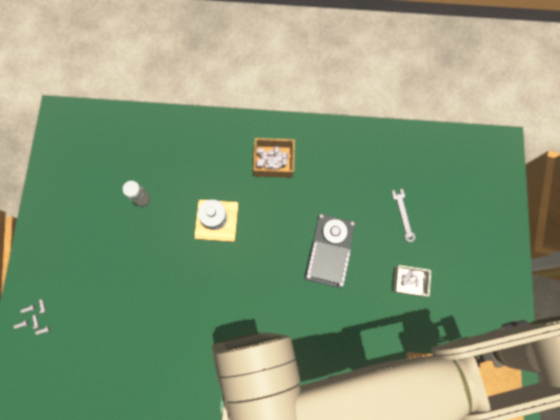

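The scene view shows the pile at about (364,215) and the jig with its pin at (214,222) and shelf at (223,197). In the top view the pile is at (212,213), the pin at (335,231) and the shelf at (328,262). I'll enlarge the crops next.

```bash
cat > h.py <<'E'
import numpy as np,cv2,pickle
from plant import status,eyes
from scipy.spatial.transform import Rotation as R
def ray(c,u,v,T=None):
    T=c['world_from_camera'] if T is None else T
    f=c['image'].shape[0]/2/np.tan(np.radians(c['fovy'])/2)
    d=T[:3,:3]@np.array([(u-c['cx'])/f,(v-c['cy'])/f,1]);return T[:3,3],d
def onz(c,u,v,z,T=None):
    o,d=ray(c,u,v,T);return o+d*(z-o[2])/d[2]
def wristT(c,s):
    M=np.eye(4);M[:3,:3]=R.from_rotvec(s['orientation']).as_matrix();M[:3,3]=s['tool_pos'];return M@c['hand_eye']
def proj(c,p,T=None):
    T=c['world_from_camera'] if T is None else T
    f=c['image'].shape[0]/2/np.tan(np.radians(c['fovy'])/2)
    q=np.linalg.inv(T)@np.append(p,1);return np.array([c['cx']+f*q[0]/q[2],c['cy']+f*q[1]/q[2]])
E
python3 - <<'E'
from h import *
t=pickle.load(open('top0.pkl','rb'));s=pickle.load(open('scene0.pkl','rb'))
a=[t['image'][195:245,190:240],t['image'][205:290,300:360],s['image'][185:260,325:390],s['image'][170:245,185:250]]
o=[cv2.resize(x,(400,300)) if 0 else cv2.resize(x,None,fx=290/x.shape[0],fy=290/x.shape[0],interpolation=cv2.INTER_CUBIC) for x in a]
print([x.shape for x in o])
r1=np.hstack(o[:2]);r2=np.hstack(o[2:]);w=max(r1.shape[1],r2.shape[1])
cv2.imwrite('pics/crop.png',np.vstack([cv2.copyMakeBorder(r,0,0,0,w-r.shape[1],0) for r in(r1,r2)]))
print('pin',onz(t,335.5,231,.046),onz(s,214,221.5,.046));print('spigot',onz(t,210.5,212,.128),onz(s,365,203,.128))
E
```

```text
[(290, 290, 3), (290, 205, 3), (290, 251, 3), (290, 251, 3)]
pin [ 0.52654806 -0.20395119  0.046     ] [ 0.53734917 -0.19934708  0.046     ]
spigot [0.54284932 0.1882466  0.128     ] [0.56208906 0.18684941 0.128     ]
```

View pics/crop.png

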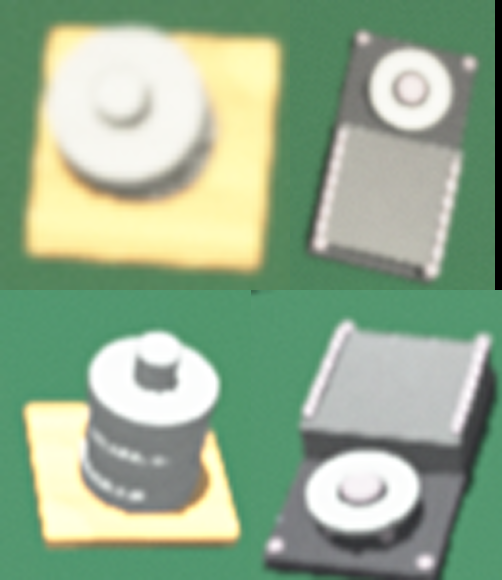

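The crop shows the spigot top, the pin inside its ring, and the shelf lips clearly. Now I'll convert those positions to world points.

```bash
python3 - <<'E'
from h import *
t=pickle.load(open('top0.pkl','rb'));s=pickle.load(open('scene0.pkl','rb'))
np.set_printoptions(precision=4,suppress=True)
print('pin',onz(t,335.2,230.8,.046),onz(s,213.7,220.9,.046));print('spigot',onz(t,211.2,211.7,.128),onz(s,365.9,199.2,.128))
T=lambda x,y:onz(t,300+(x-290)/3.41,205+y/3.41,.052)
S=lambda x,y:onz(s,185+(x-251)/3.867,170+(y-290)/3.867,.052)
for P,l in((T,[(345,128,318,250),(463,150,435,272)]),(S,[(348,324,309,415),(485,338,458,436)])):
  for a in l:
    p,q=P(*a[:2]),P(*a[2:]);print(p,q,np.degrees(np.arctan2(*(q-p)[1::-1])))
st=status.read_state();M=R.from_rotvec(st['orientation']).as_matrix();print(M)
c=eyes.read_camera('wrist');print(c['hand_eye'],c['fovy'])
E
```

```text
pin [ 0.5271 -0.203   0.046 ] [ 0.535  -0.2003  0.046 ]
spigot [0.5439 0.1862 0.128 ] [0.5477 0.1915 0.128 ]
[ 0.4841 -0.1434  0.052 ] [ 0.3702 -0.1242  0.052 ] 170.41843687557017
[ 0.4712 -0.2533  0.052 ] [ 0.3579 -0.2313  0.052 ] 169.0032707196967
[ 0.3641 -0.2244  0.052 ] [ 0.4671 -0.2429  0.052 ] -10.165318860788691
[ 0.3823 -0.1208  0.052 ] [ 0.491  -0.1363  0.052 ] -8.11929721995159
[[ 0.9306  0.3661 -0.0005]
 [ 0.3661 -0.9306  0.0016]
 [ 0.0001 -0.0016 -1.    ]]
[[ 0.0016 -0.9625 -0.2714  0.075 ]
 [ 1.      0.0013  0.0014  0.0005]
 [-0.001  -0.2714  0.9625 -0.148 ]
 [ 0.      0.      0.      1.    ]] 71.4644450331681
```

Request:
{"api": "servo_tool", "payload": {"plan": "0.04 -0.025 -0.01 4; 0.075 -0.048 -0.02 8; 0.11 -0.07 -0.03 12; 0.145 -0.094 -0.04 16; 0.18 -0.117 -0.05 20; 0.215 -0.14 -0.055 24; 0.25 -0.162 -0.06 28; 0.285 -0.185 -0.065 31.2; 0.32 -0.207 -0.065 31.2; 0.352 -0.228 -0.065 31.2; 0.375 -0.243 -0.065 31.2; 0.375 -0.243 -0.065 31.2", "grip": -1, "grip_force": 50}}

```text
t: 1.15
tool_pos: [0.4824, -0.1895, 0.3004]
orientation: [-3.129, 0.257, -0.001]
force: [-0.0, -0.0, -1.1]
opening: 0.0932
gripper_force: 0.0
```

Request:
{"api": "servo_tool", "payload": {"plan": "0 0 0 0; 0 0 0 0"}}

```text
t: 1.32
tool_pos: [0.4794, -0.195, 0.3003]
orientation: [3.13, -0.265, -0.001]
force: [-0.4, 0.3, -0.4]
opening: 0.0929
gripper_force: 0.0
```

```bash
python3 - <<'E'
from h import *
s=status.read_state();c=eyes.read_camera('wrist');print(s['t'],s['tool_pos'],R.from_rotvec(s['orientation']).as_matrix(),np.abs(s['dq']).max(),s['force'])
pickle.dump((c,s),open('w1.pkl','wb'));cv2.imwrite('pics/w1.png',c['image'])
T=wristT(c,s);print(proj(c,[.53,-.202,.046],T))
E
```

```text
1.3167 [ 0.4794012  -0.19504652  0.30029538] [[ 9.85779307e-01 -1.68042943e-01 -8.52366082e-04]
 [-1.68043137e-01 -9.85779630e-01 -1.61287810e-04]
 [-8.13141842e-04  3.02228456e-04 -9.99999624e-01]] 0.03295160902165001 [-0.35058872  0.29470607 -0.37068584]
[275.86208942 150.0791897 ]
```

View pics/w1.png

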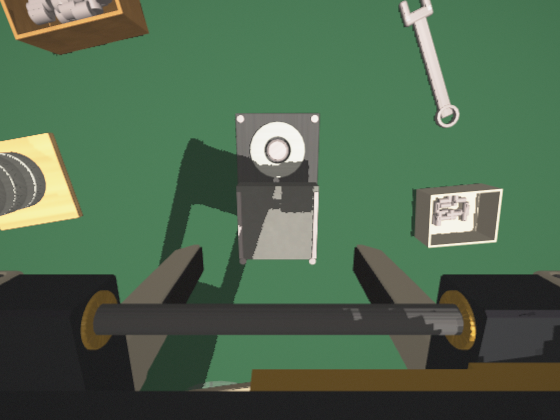

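The wrist view shows the pin at (278,150), matching the predicted (276,150). The shelf spans about x 240 to 317 and y 187 to 260.

```bash
python3 - <<'E'
from h import *
np.set_printoptions(precision=4,suppress=True)
c,s=pickle.load(open('w1.pkl','rb'));T=wristT(c,s);g=cv2.cvtColor(c['image'],cv2.COLOR_BGR2GRAY)
big=cv2.resize(g[110:275,225:335],None,fx=4,fy=4,interpolation=cv2.INTER_CUBIC)
_,b=cv2.threshold(big,150,255,0)
n,l,st,ce=cv2.connectedComponentsWithStats(b)
for i in range(1,n):
  if st[i,4]>100: 
    u,v=ce[i]/4+[225-.375,110-.375];x0,y0,w,h,a=st[i];print([u,v],st[i][2:]/4,onz(c,u,v,.046,T))
    if h>3*w:
      ys,xs=np.where(l==i);vx,vy,xx,yy=cv2.fitLine(np.c_[xs,ys].astype(np.float32),cv2.DIST_L2,0,.01,.01).ravel()
      P=[onz(c,(xx+k*vx)/4+225,(yy+k*vy)/4+110,.052,T) for k in(-80,80)];d=P[1]-P[0];print('line',np.degrees(np.arctan(d[1]/d[0])),P)
# corner bolts of base & ring
cv2.imwrite('pics/big.png',cv2.resize(cv2.cvtColor(c['image'][110:275,225:335],cv2.COLOR_BGR2RGB)[:,:,::-1],None,fx=3.6,fy=3.6,interpolation=cv2.INTER_CUBIC))
E
```

```text
[np.float64(240.05188106796118), np.float64(118.39047330097087)] [  8.    8.5 206. ] [ 0.5779 -0.1626  0.046 ]
[np.float64(314.3395784543326), np.float64(118.29859484777518)] [  8.     8.25 213.5 ] [ 0.5618 -0.2586  0.046 ]
[np.float64(276.8738230376628), np.float64(142.28628783878915)] [  55.5   44.5 5682. ] [ 0.5398 -0.2051  0.046 ]
[np.float64(277.2851864883885), np.float64(149.82644264602393)] [  20.75   22.   1421.  ] [ 0.53   -0.2039  0.046 ]
[np.float64(277.945564516129), np.float64(176.24193548387098)] [ 4.5  2.  31. ] [ 0.4946 -0.1989  0.046 ]
[np.float64(277.28067911040506), np.float64(192.6186457505957)] [  8.75  12.5  314.75] [ 0.4721 -0.1941  0.046 ]
[np.float64(288.9915929796356), np.float64(234.6414009467667)] [   66.      78.25 11196.  ] [ 0.4076 -0.2006  0.046 ]
[np.float64(238.97452038369303), np.float64(229.28387290167865)] [  3.75  10.75 104.25] [ 0.4278 -0.1302  0.046 ]
```

View pics/big.png

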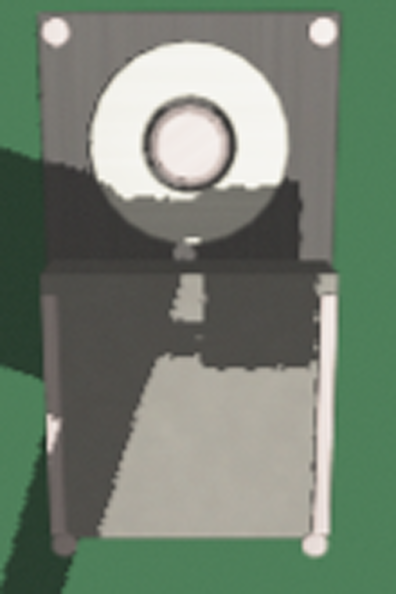

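Request:
{"api": "servo_tool", "payload": {"plan": "0 -0.035 0.005 0; 0 -0.075 0.01 0; 0 -0.115 0.015 0; 0 -0.155 0.02 0; 0 -0.195 0.025 0; 0 -0.235 0.03 0; 0 -0.275 0.035 0; 0.001 -0.315 0.04 0; 0.001 -0.35 0.045 0; 0.001 -0.38 0.05 0; 0.001 -0.39 0.05 0; 0.001 -0.39 0.05 0"}}

```text
t: 2.37
tool_pos: [0.5466, 0.1898, 0.2499]
orientation: [3.13, -0.265, -0.002]
force: [0.9, 0.2, -0.2]
opening: 0.0932
gripper_force: 0.0
```

Request:
{"api": "servo_tool", "payload": {"plan": "0 0 0 0; 0 0 0 0; 0 0 0 0"}}

```text
t: 2.62
tool_pos: [0.5469, 0.1873, 0.2511]
orientation: [3.13, -0.27, 0.001]
force: [-0.0, 0.2, 0.4]
opening: 0.093
gripper_force: 0.0
```

```bash
python3 - <<'E'
from h import *
s=status.read_state();c=eyes.read_camera('wrist');print(s['t'],s['tool_pos'],R.from_rotvec(s['orientation']).as_matrix(),np.abs(s['dq']).max(),s['force'])
pickle.dump((c,s),open('w2.pkl','wb'));cv2.imwrite('pics/w2.png',c['image'])
T=wristT(c,s);print(proj(c,[.546,.189,.128],T))
E
```

```text
2.6167 [0.54693962 0.18731177 0.25112064] [[ 9.85216379e-01 -1.71313222e-01  6.83644932e-04]
 [-1.71313077e-01 -9.85216605e-01 -2.65493899e-04]
 [ 7.19020954e-04  1.44451621e-04 -9.99999731e-01]] 0.005124245980899677 [-0.03275211  0.24207945  0.39785905]
[275.25341498 214.01424963]
```

View pics/w2.png

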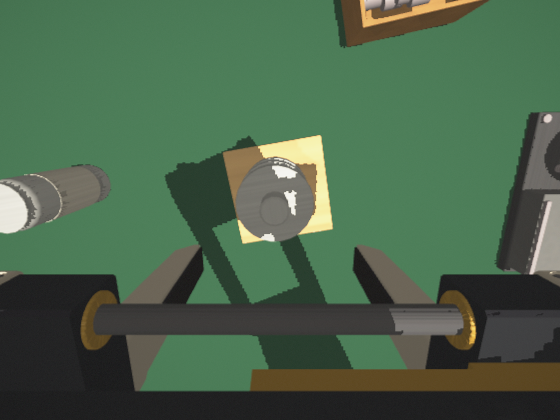

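The spigot top is at about (275,210) and the disc spans roughly x 237 to 314. I'll refine this with Hough circles.

```bash
python3 - <<'E'
from h import *
np.set_printoptions(precision=4,suppress=True)
c,s=pickle.load(open('w2.pkl','rb'));T=wristT(c,s);g=cv2.cvtColor(c['image'],cv2.COLOR_BGR2GRAY)[150:255,220:330]
b=cv2.createCLAHE(4,(3,3)).apply(cv2.resize(g,None,fx=4,fy=4,interpolation=cv2.INTER_CUBIC))
Mt=T[:3,:3]
for r0,r1,z in((50,80,.128),(140,180,.100)):
  h=cv2.HoughCircles(b,cv2.HOUGH_GRADIENT_ALT,1.5,10,param1=100,param2=.4,minRadius=r0,maxRadius=r1)
  if h is None: print(None);continue
  for q in h[0][:4]:
    u,v=q[0]/4+220-.375,q[1]/4+150-.375;p=onz(c,u,v,z,T);print(u,v,q[2]/4,p)
    cv2.circle(b,(int(q[0]),int(q[1])),int(q[2]),255,1)
cv2.imwrite('pics/b.png',b)
E
```

```text
274.375 209.25 15.743872 [0.5508 0.189  0.128 ]
308.125 177.375 18.394243 [0.5758 0.1527 0.128 ]
255.625 233.25 16.450499 [0.5299 0.2114 0.128 ]
298.0 196.875 17.357021 [0.559  0.1648 0.128 ]
275.125 201.75 40.45319 [0.5515 0.1884 0.1   ]
```

View pics/b.png

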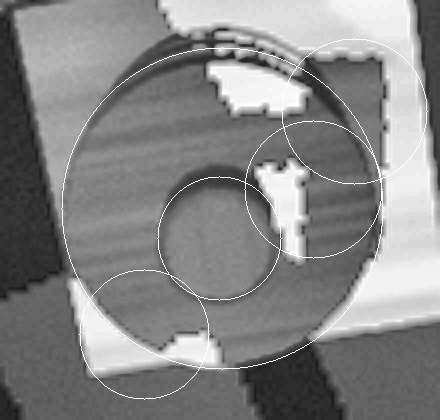

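The spigot and disc circles agree, giving a pile axis of about (0.551, 0.1887). I'll descend there.

Request:
{"api": "servo_tool", "payload": {"plan": "0.002 -0.001 0.03 0; 0.0035 -0.002 0.06 0; 0.0035 -0.002 0.085 0; 0.0035 -0.002 0.105 0; 0.0035 -0.002 0.12 0; 0.0035 -0.002 0.127 0; 0.0035 -0.002 0.13 0; 0.0035 -0.002 0.13 0; 0.0035 -0.002 0.13 0; 0.0035 -0.002 0.13 0"}}

```text
t: 3.5
tool_pos: [0.5514, 0.1907, 0.1223]
orientation: [-3.129, 0.267, -0.004]
force: [0.4, -0.7, 0.9]
opening: 0.093
gripper_force: 0.0
```

Request:
{"api": "servo_tool", "payload": {"plan": "0 0 0 0; 0 0 0 0; 0 0 0 0; 0 0 0 0; 0 0 0 0; 0 0 0 0; 0 0 0 0; 0 0 0 0; 0 0 0 0; 0 0 0 0", "grip": 1, "grip_force": 20}}

```text
t: 4.33
tool_pos: [0.5504, 0.1907, 0.1206]
orientation: [-3.13, 0.266, 0.0]
force: [-0.6, 0.2, 0.2]
opening: 0.0308
gripper_force: 0.0
```

Request:
{"api": "servo_tool", "payload": {"plan": "0 0 0 0; 0 0 0 0; 0 0 0 0; 0 0 0 0", "grip_force": 50}}

```text
t: 4.67
tool_pos: [0.5503, 0.1906, 0.1206]
orientation: [3.13, -0.266, -0.0]
force: [-0.4, -1.3, 0.2]
opening: 0.0288
gripper_force: 50.0
```

Request:
{"api": "servo_tool", "payload": {"plan": "0 0 -0.003 0; 0 0 -0.007 0; 0 0 -0.012 0; 0 0 -0.018 0; 0 0 -0.026 0; 0 0 -0.036 0; 0 0 -0.048 0; 0 0 -0.06 0; 0 0 -0.07 0; 0 0 -0.075 0; 0 0 -0.075 0; 0 0 -0.075 0"}}

```text
t: 5.67
tool_pos: [0.5505, 0.1907, 0.196]
orientation: [-3.13, 0.266, -0.001]
force: [0.2, -0.1, -4.2]
opening: 0.0287
gripper_force: 50.0
```

```bash
python3 - <<'E'
from h import *
s=status.read_state();c=eyes.read_camera('wrist');print(s['t'],s['tool_pos'],s['force'],s['opening'])
t=eyes.read_camera('scene')
pickle.dump((c,s),open('w3.pkl','wb'));cv2.imwrite('pics/w3.png',np.hstack([cv2.resize(c['image'],(480,360)),t['image'][70:430,280:560]]))
E
```

```text
5.6667 [0.55051509 0.19073332 0.19598884] [ 0.15330331 -0.10982497 -4.18515956] 0.028719624655665823Traceback (most recent call last):
  File "<stdin>", line 4, in <module>
    return _nx.concatenate(arrs, 1, dtype=dtype, casting=casting)
           ~~~~~~~~~~~~~~~^^^^^^^^^^^^^^^^^^^^^^^^^^^^^^^^^^^^^^^
ValueError: all the input array dimensions except for the concatenation axis must match exactly, but along dimension 0, the array at index 0 has size 360 and the array at index 1 has size 350
```

```bash
python3 - <<'E'
from h import *
c,s=pickle.load(open('w3.pkl','rb'))
t=eyes.read_camera('scene')
cv2.imwrite('pics/w3.png',np.hstack([cv2.resize(c['image'],(440,330)),cv2.resize(t['image'][120:260,300:440],(330,330))]))
E
```

```text
(no output)
```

View pics/w3.png

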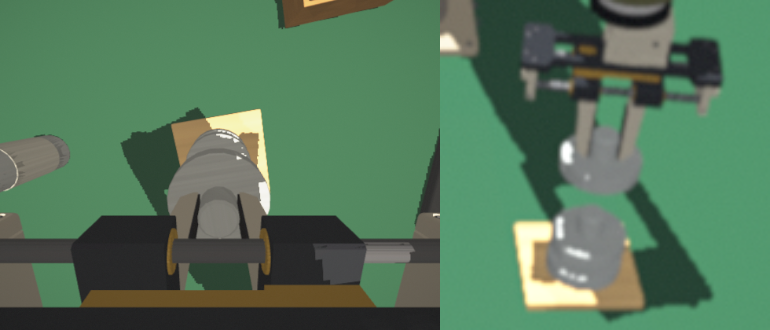

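One foot is held and the other two remain on the board, undisturbed. Next I'll check how the foot sits in the hand.

```bash
python3 - <<'E'
from h import *
np.set_printoptions(precision=4,suppress=True)
c,s=pickle.load(open('w3.pkl','rb'));T=wristT(c,s);g=cv2.cvtColor(c['image'],cv2.COLOR_BGR2GRAY)[150:330,200:360]
b=cv2.createCLAHE(4,(3,3)).apply(cv2.resize(g,None,fx=4,fy=4,interpolation=cv2.INTER_CUBIC))
dz=s['tool_pos'][2]-.1206
for r0,r1,z in((70,140,.128+dz),(200,320,.100+dz)):
  h=cv2.HoughCircles(b,cv2.HOUGH_GRADIENT_ALT,1.5,10,param1=100,param2=.3,minRadius=r0,maxRadius=r1)
  if h is None: print(None);continue
  for q in h[0][:5]:
    u,v=q[0]/4+200-.375,q[1]/4+150-.375;p=onz(c,u,v,z,T);f=210/np.tan(np.radians(c['fovy']/2))
    d=(p-T[:3,3])@T[:3,2];print(u,v,'r mm',1e3*q[2]/4*d/f,'in tool mm',1e3*R.from_rotvec(s['orientation']).as_matrix().T@(p-s['tool_pos']))
E
```

```text
276.125 270.375 r mm 16.612438261837784 in tool mm [ 4.5728  0.011  -7.3972]
279.5 277.875 r mm 13.734602160211864 in tool mm [ 0.1807  1.8113 -7.4005]
276.125 263.625 r mm 14.079013858694253 in tool mm [ 8.4712  0.011  -7.3948]
279.5 277.875 r mm 16.31723239038389 in tool mm [ 0.1807  1.8113 -7.4005]
277.25 281.625 r mm 12.453500787139552 in tool mm [-2.0441  0.6135 -7.4015]
273.875 249.375 r mm 38.33454958591186 in tool mm [ 4.8259 -1.5351 20.6035]
```

Request:
{"api": "servo_tool", "payload": {"plan": "-0.005 0.03 0 0; -0.01 0.065 0 0; -0.016 0.105 0 0; -0.022 0.145 0 0; -0.028 0.185 0 0; -0.034 0.225 0 0; -0.04 0.265 0 0; -0.045 0.305 0 0; -0.05 0.34 0 0; -0.055 0.37 0 0; -0.058 0.391 0 0; -0.058 0.391 0 0"}}

```text
t: 6.82
tool_pos: [0.4254, -0.1883, 0.1951]
orientation: [3.128, -0.272, -0.002]
force: [0.4, 0.3, -2.5]
opening: 0.0289
gripper_force: 50.0
```

Request:
{"api": "servo_tool", "payload": {"plan": "0 0 0.02 0; 0 0 0.045 0; 0 0 0.07 0; 0 0 0.085 0; 0 0 0.09 0; 0 0 0.09 0; 0 0 0.09 0; 0 0 0.09 0"}}

```text
t: 7.48
tool_pos: [0.4281, -0.1852, 0.1071]
orientation: [3.129, -0.266, 0.003]
force: [0.1, 0.8, -3.6]
opening: 0.0292
gripper_force: 50.0
```

```bash
python3 - <<'E'
from h import *
s=status.read_state();print(s['t'],s['tool_pos'],s['force'],s['opening'],s['orientation'])
M=R.from_rotvec(s['orientation']).as_matrix()
print(M.T@(np.array([.4265,-.1845,.0876])-s['tool_pos']), M.T@(np.array([.530,-.202,.0876])-s['tool_pos']))
t=eyes.read_camera('scene');cv2.imwrite('pics/s4.png',cv2.resize(t['image'][90:260,130:310],None,fx=3,fy=3))
E
```

```text
7.4833 [ 0.42812946 -0.18520909  0.10709708] [ 0.09748558  0.76632158 -3.57927429] 0.029214301893537357 [ 3.12946132 -0.26579949  0.00314609]
[-0.00176605 -0.00043756  0.01949317] [ 0.10320257 -0.00064385  0.01971023]
```

View pics/s4.png

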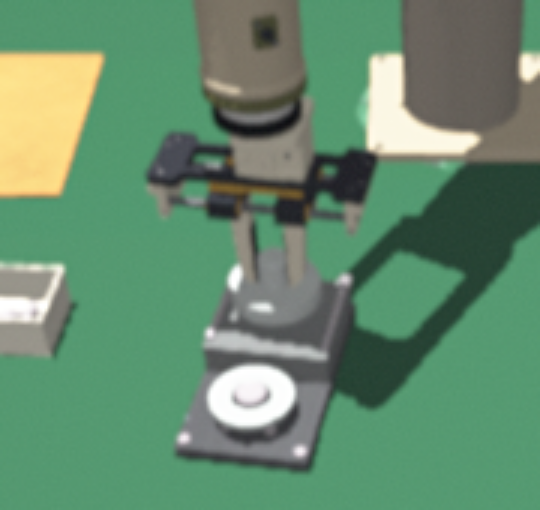

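The foot hangs centred between the lips above the shelf, clear of the pin. I'll set it down.

Request:
{"api": "servo_tool", "payload": {"plan": "-0.001 0 0.005 0; -0.001 0 0.01 0; -0.001 0 0.014 0; -0.001 0 0.016 0; -0.001 0 0.016 0; -0.001 0 0.016 0; -0.001 0 0.016 0"}}

```text
t: 8.12
tool_pos: [0.4262, -0.1848, 0.0897]
orientation: [3.13, -0.266, 0.0]
force: [-0.2, -0.2, -3.4]
opening: 0.0293
gripper_force: 50.0
```

Request:
{"api": "servo_tool", "payload": {"plan": "0 0 0.001 0; 0 0 0.002 0; 0 0 0.003 0; 0 0 0.003 0; 0 0 0.003 0"}}

```text
t: 8.53
tool_pos: [0.4264, -0.1849, 0.0876]
orientation: [3.13, -0.266, 0.001]
force: [-2.9, 1.1, 4.6]
opening: 0.0289
gripper_force: 50.0
```

Request:
{"api": "servo_tool", "payload": {"plan": "0.003 0 -0.0004 0; 0.009 0 -0.0004 0; 0.017 0 -0.0004 0; 0.025 0 -0.0004 0; 0.033 0 -0.0004 0; 0.041 0 -0.0004 0; 0.047 0 -0.0004 0; 0.05 0 -0.0004 0; 0.05 0 -0.0004 0; 0.05 0 -0.0004 0"}}

```text
t: 9.37
tool_pos: [0.4759, -0.1935, 0.0876]
orientation: [3.13, -0.266, 0.001]
force: [-2.6, 0.7, 4.0]
opening: 0.0291
gripper_force: 50.0
```

Request:
{"api": "servo_tool", "payload": {"plan": "0.003 0 0 0; 0.009 0 0 0; 0.016 0 0 0; 0.023 0 0 0; 0.03 0 0 0; 0.036 0 0 0; 0.042 0 0 0; 0.046 0 0 0; 0.048 0 0 0; 0.048 0 0 0; 0.048 0 0 0"}}

```text
t: 10.28
tool_pos: [0.5231, -0.2013, 0.0869]
orientation: [3.13, -0.266, 0.001]
force: [0.6, -0.7, -2.5]
opening: 0.0286
gripper_force: 50.0
```

```bash
python3 - <<'E'
from h import *
s=status.read_state();print(s['t'],s['tool_pos'],s['force'],s['wrist_torque'])
M=R.from_rotvec(s['orientation']).as_matrix();print(M)
print(M.T@(np.array([.530,-.202,.0876])-s['tool_pos']))
E
```

```text
10.2833 [ 0.52310228 -0.20127772  0.08685049] [ 0.56815928 -0.67588734 -2.45552068] [-0.00650536 -0.12843972  0.00215828]
[[ 9.85639753e-01 -1.68859772e-01  8.09428262e-04]
 [-1.68859772e-01 -9.85640083e-01 -6.88537813e-05]
 [ 8.09431573e-04 -6.88148479e-05 -9.99999670e-01]]
[ 0.00692124 -0.00045289 -0.00074387]
```

Request:
{"api": "servo_tool", "payload": {"plan": "0.002 0 0 0; 0.004 0 0 0; 0.006 -0.0003 0 0; 0.007 -0.0005 0 0; 0.007 -0.0005 0 0; 0.007 -0.0005 0 0; 0.007 -0.0005 0 0"}}

```text
t: 10.87
tool_pos: [0.5296, -0.2019, 0.0869]
orientation: [-3.13, 0.266, 0.0]
force: [0.9, -0.2, -3.8]
opening: 0.0291
gripper_force: 50.0
```

Request:
{"api": "servo_tool", "payload": {"plan": "0 0 0.001 0; 0 0 0.0015 0; 0 0 0.002 0; 0 0 0.0025 0; 0 0 0.003 0; 0 0 0.003 0; 0 0 0.003 0"}}

```text
t: 11.45
tool_pos: [0.5297, -0.202, 0.084]
orientation: [3.13, -0.266, 0.0]
force: [0.6, 0.7, -3.8]
opening: 0.0291
gripper_force: 50.0
```

Request:
{"api": "servo_tool", "payload": {"plan": "0 0 0.001 0; 0 0 0.002 0; 0 0 0.003 0; 0 0 0.004 0; 0 0 0.005 0; 0 0 0.006 0; 0 0 0.006 0; 0 0 0.006 0"}}

```text
t: 12.12
tool_pos: [0.5298, -0.2022, 0.0787]
orientation: [3.13, -0.266, 0.001]
force: [-2.4, 0.3, 3.9]
opening: 0.0289
gripper_force: 50.0
```

Request:
{"api": "servo_tool", "payload": {"plan": "0 0 0.001 0; 0 0 0.002 0; 0 0 0.003 0; 0 0 0.0035 0; 0 0 0.0035 0; 0 0 0.0035 0; 0 0 0.0035 0"}}

```text
t: 12.7
tool_pos: [0.5298, -0.2022, 0.0753]
orientation: [3.13, -0.266, 0.0]
force: [-4.6, 1.3, 7.0]
opening: 0.0288
gripper_force: 50.0
```

Request:
{"api": "servo_tool", "payload": {"plan": "0 0 0.0005 0; 0 0 0.001 0; 0 0 0.0015 0; 0 0 0.0015 0; 0 0 0.0015 0"}}

```text
t: 13.12
tool_pos: [0.5298, -0.2022, 0.0745]
orientation: [3.13, -0.266, 0.0]
force: [-8.0, 2.0, 12.6]
opening: 0.0296
gripper_force: 50.0
```

Request:
{"api": "servo_tool", "payload": {"plan": "0 0 0.0007 0; 0 0 0.0014 0; 0 0 0.0014 0; 0 0 0.0014 0; 0 0 0.0014 0; 0 0 0.0014 0"}}

```text
t: 13.62
tool_pos: [0.53, -0.2022, 0.0744]
orientation: [3.13, -0.266, 0.001]
force: [-13.6, 4.2, 23.6]
opening: 0.0289
gripper_force: 50.0
```

```bash
python3 - <<'E'
from h import *
s=status.read_state();print(s['t'],s['tool_pos'],s['force'],s['wrist_torque'],s['gripper_force'])
t=eyes.read_camera('scene');cv2.imwrite('pics/s5.png',np.hstack([cv2.resize(t['image'][120:260,150:270],None,fx=3.5,fy=3.5,interpolation=cv2.INTER_CUBIC),cv2.resize(t['image'][180:260,325:405],(370,490))]))
E
```

```text
13.6167 [ 0.53000056 -0.20222892  0.07443433] [-13.62094453   4.23135627  23.6398484 ] [0.88206362 2.1074603  0.0250647 ] 50.00816921470687
```

View pics/s5.png

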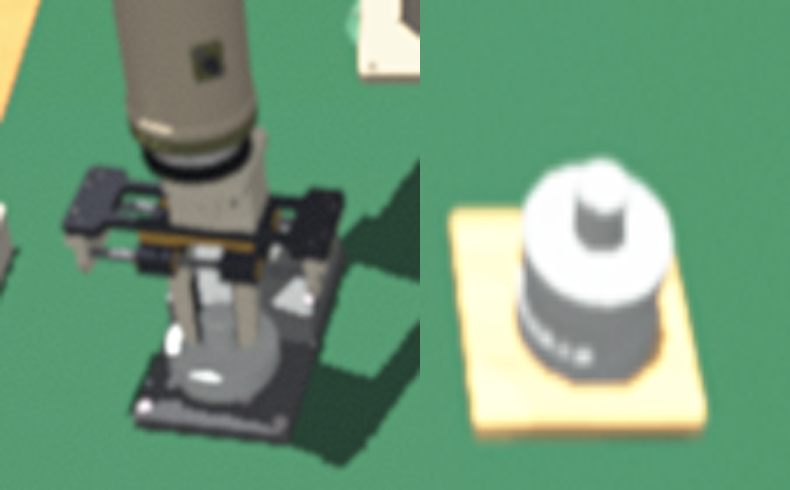

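The foot is seated on the jig. The TCP stopped hard at z = 0.0744 m (0.0746 expected), with the force rising to 24 N, so the ring is on its stop. The pile looks untouched.

```bash
python3 -c "
from plant import robot,status
print(robot.close_job());s=status.read_state();print(s['t'],s['tool_pos'],s['force'])"
```

```text
the job is handed in; nothing more can be done
None
the job is handed in; nothing more can be done
```

I took the top foot off the pile, slid it along the shelf onto the pin, and handed the job in at about 13.7 s, still pressing it down at about 24 N; height and force readings put the ring on its stop, and I saw nothing else disturbed.

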